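Snap the display cover onto the finished water meter and keep it pressed

TASK

Three water meters are clamped in the assembly rail: one already has its display cover, one has only its battery cell in its box so far, and one has its display board fitted but is still open. Pick up the loose cover from the bench, set it on the open meter with the display board and press it down, through the snap of its catches, until it sits fully home and flat on the seal. Keep pressing: finish with the fingers still holding the cover down with a steady push of about 10 N, and leave the other things on the bench where they are.

Things in the scene. Friction and masses are not known exactly. Their poses are not given: they have to be found in the camera images.
- cover: the loose display cover, right way up on the bench: a shallow blue plastic lid 90 mm long (its x) x 62 mm wide (its y) x 18 mm high, with a clear pane 64 x 44 mm in its top. Walls 2.5 mm: inside 85 x 57 mm and 15 mm deep. A clip window in the middle of each short end. The same either way round. Origin: centre of its open underside, z up. 36 to 63 g; bears a 40 N grip across the 62 mm.
- rail: the fixed assembly rail: an aluminium plate 180 x 580 x 12 mm with three equal water meters in a row along its y, 180 mm apart. Each has an open-topped blue electronics box and, beyond it along the rail's +x, a round blue housing 97 mm across, 107 mm high, over a brass pipe along y. Origin: under the plate, below the middle of the middle box; x from boxes to round housings, z up.
- well0 (a point): middle of the top of the electronics box at the rail's -y end, level with its seal, 100 mm above the bench. Box: 82.5 mm (rail x) x 54.5 mm (rail y) outside, inner floor 46 mm down; the rim is chamfered inwards by 3.5 mm over its top 6 mm. Free space beside it along y. A cover fully home is centred here, its x along the rail's x, its origin 15 mm below this point (85 mm above the bench).
- well1 (a point): the same point of the middle electronics box
- well2 (a point): the same point of the electronics box at the rail's +y end
- seal0: the rubber seal on the rim of the box at the rail's -y end, 75.5 x 47.5 mm outside, 2.5 mm wide, top 100 mm above the bench; it stops the cover's top. Origin at bench height below the box's middle.
- seal1: the same seal on the middle box
- seal2: the same seal on the box at the rail's +y end
- catch0a (a joint): catch of well0's box on its -x end (each box has one on the middle of each short end): a sprung wedge 22 mm wide that stands 4 mm out of the box. 0 = sprung out; grows as it is pushed in, to 0.0045 m at most. Lowering the cover, the catches meet it about 11.5 mm above home and are pushed in about 3 mm; the push needed rises to some 8 to 13 N about 5.5 mm above home ...
- catch0b (a joint): ... well0's catch on the +x end. From there the push needed drops to under half, and at about 2.5 mm above home both catches spring back out into the cover's clip windows (joints near 0 again), even pulling the cover down for a moment; the last 1 to 2 mm to the stop on the seal are free. Short of the snap, a cover that is let go stays high.
- catch1a (a joint): the same, middle box, -x end
- catch1b (a joint): the same, middle box, +x end
- catch2a (a joint): the same, well2's box, -x end
- catch2b (a joint): the same, well2's box, +x end
- module: the fitted display board of the meter that is to be closed: a green circuit board 66 x 40 mm with a grey LCD 38 x 24 mm, lying 34 mm above the box's inner floor, fixed in one of the three boxes (which one changes). Origin: on the inner floor (54 mm above the bench), below the centre of that box, 46 mm below its well point; axes as the rail's.
- fitted: the display board and cover already fitted in another of the three boxes: nothing to do there. Origin and axes in its box as for the module.
- cell: the battery cell, a metal cylinder 26 mm in diameter and 50 mm long, lying deep in the remaining, otherwise empty box, which is to stay open. Origin and axes in its box as for the module.
- reglid: bystander: a loose round blue register lid, 97 mm across, 10 mm high, with a hinge knuckle; origin at the middle of its underside
- driver: bystander: a screwdriver 190 mm long with a black handle, lying on the bench; x along it, towards the tip
- unut: bystander: a brass hexagon union 38 mm across, 41 mm high, standing; origin at its underside
- tape: bystander: a roll of tape lying flat, 90 mm across, 22 mm high; origin at its underside
- reader: bystander: a black hand-held meter reader 135 x 46 x 26 mm with a small screen and keys, lying on the bench; x along it
- spare_cell: bystander: a spare battery cell standing upright, 26 mm in diameter, 50 mm high; origin at its underside
- cup: bystander: an open white plastic cup, 68 mm across, 60 mm high; origin at its underside
Not all that is in view belongs to the job. Leave any black, red or yellow look-alike of the cover alone.

How it is judged:
On the way, in this order (a step that is already met when the one before it is completed fails the run):
1. the cover is picked up off the bench (height (world z) of cover above 0.06 m and contact force between the fingers and cover above 1 N), for 0.1 s.
2. the cover is snapped fully home on the open meter with the display board (z of cover in the frame of module between 0.028 and 0.0327 m and horizontal distance between cover and module below 0.004 m and angle between cover's own z axis and vertical below 0.03 rad), for 0.2 s.
At the end, for the whole second after the job is handed in: the cover sits home on the meter that holds the display board (underside within 1.7 mm of fully down, centred within 4 mm, tilted less than 0.03 rad, in line within 0.06 rad), and through the last second the fingers still press on it, with 4 to 30 N between the cover and the meter's seal (all of step 2 and angle between the x axis of cover and the x axis of module, either way round below 0.06 rad and contact force between the fingers and cover above 3 N and (contact force between cover and seal0 between 4 and 30 N or contact force between cover and seal1 between 4 and 30 N or contact force between cover and seal2 between 4 and 30 N)); the arm keeps its last pose, push and grip.
It fails at once if another thing on the bench is pushed away by more than 30 mm (distance of any of reglid, driver, unut, tape, reader, spare_cell, cup from where it was at the start of the episode above 0.03 m).
It also fails if it takes over 48 s, if anything falls off the work surface, if the arm or the gripper's body presses on something with over 40 N, if the wrist force passes 120 N, or if a joint passes its speed limit or range.

ROBOT

A 7-joint arm with a two-finger parallel gripper is mounted at the origin on the work surface. World frame = base frame: x ahead of the robot, y to its left, z up, the work surface at z = 0. Lengths are in m, angles in rad, forces in N, time in s.
With the tool pointing down it reaches from about 0.4 to 0.85 m from the base axis. Payload 6.9 kg.
Tool frame: the origin (TCP) lies midway between the tips of the shut fingers; the grasp point (between the pads) lies behind it (ctrl.pinch_z is the z of the grasp point in the tool frame, in m); z points along the fingers, y is the line along which they close (so a half turn about z gives the same grasp; the last joint's range is limited). The gripper opens to 85 mm and grips with 20 to 120 N. Pads are 22 mm wide; open, the fingers measure 114 mm over their backs; the gripper's body (76 mm by 85 mm) begins 54 mm behind the grasp point. The pads swing forward as they close: fully open they stand 13 mm farther back than shut.
Start: joints at [1.302, 0.507, -0.238, 1.5, 0.126, 1.149, -0.155], TCP at [0.228, -0.582, 0.231] pointing down, gripper open.
Joint ranges: [-3.08, 3.08], [-0.24, 2.05], [-1.43, 1.35], [0, 2.5], [-1.52, 4.66], [0.17, 1.96], [-2.89, 2.89]. Speed limits (rad/s): [2.39, 2.39, 3.14, 3.14, 3.14, 3.14, 3.14].

INTERFACE

Orientations are given as a unit quaternion [w, x, y, z].
In Python, from station import ctrl, get_state, vision, ticket, models gives the robot as it stands. Calls block until the motion is done:
- ctrl.movep(position, orientation): joint-space move of the TCP to a pose.
- ctrl.movel(position, frame=None, max_speed=0.15): straight line of the TCP; frame=None keeps the orientation; max_speed is the mean speed in m/s.
- ctrl.set_joints(angles): joint-space move.
- ctrl.ungrasp() and ctrl.close_gripper(force=None): open the fingers fully, or close them until they stop; force is the grip in N (None keeps the last).
- ctrl.pause(seconds).
- ctrl.ik(position, orientation): joint angles nearest the present ones, or None.
- get_state(): the state.
- vision.grab_frame(name): name is "side" or "top"; returns (picture, depth): 384x512x3 uint8, blue, green, red; 384x512 float32, m along the optical axis (not along the pixel's ray), 0 where there is no reading.
- vision.camera_info(name): a dict with "mtx" (3x3 intrinsics, pixels), "dist_coeffs" ([k1, k2, p1, p2, k3] as OpenCV has them; the pictures are not rectified), "R" (3x3) and "t" (3): a world point X has camera coordinates R X + t. Camera axes: x right, y down, z forward; pixel columns grow to the right and rows downward; lengths in m; the calibration is good to about 2 mm. A picture is of the moment at which its call begins. camera_info takes no time and is no camera call.
A pose or a line that the arm cannot do raises ctrl.Unreachable and nothing moves.
- ticket.close_job(): hands the job in; it is judged then, once.
Trained networks look in the newest picture that a camera, given by its name, has taken for a name from the list of things; names that differ only in an ending like _2 or _b are one class to them, and where a whole thing is asked for, a point or a joint stands for the part that bears it (a point fixed in the world has none). Each returns a list of dicts, best first, with "p" (0 to 1); they miss things now and then, are a little off and sometimes report something else, mostly with a low value. They report only what shows in the picture. A call takes as long as a camera call. They do not tell look-alikes from the thing itself.
- models.recognise(camera, target): "point" ([column, row] in pixels, amid what is visible of it).
- models.masks_of(camera, target): "mask" (384x512 bool, what is visible of it) and "point" ([column, row] in pixels, amid what is visible of it).
The state is a dict: "time": time; "qpos": joint angles; "qd": joint speeds; "tau": joint torques, N m; "tcp_pos": TCP position; "eef_rot": TCP orientation; "contact_force": force on the tool from outside, world axes, zero at the start; "wrist_torque": the same for the moment, N m; "width": finger opening in m; "gripper_force": force on a finger pad.
Only numpy, scipy, OpenCV 4.12 (cv2) and the standard library are available. Lean on these libraries where they do the work, as an engineer would, in place of code of your own. Each camera call takes 0.05 s, during which the arm holds its last target. There are 200 camera calls.

## Working session

There is one attempt and no reset: what is moved stays moved. The work goes in short steps, each a Python script; the robot and the scene stay as the last script left them, time stands still between calls to the robot, and variables do not carry over. Pictures are saved under pics/ and viewed, at most 10 in all, crops included, and the job is handed in when it is done.

```bash
mkdir -p pics; ls; cat > h.py <<'E'
import numpy as np, cv2
from station import ctrl,get_state,vision,ticket,models
def cloud(cam,depth,mask):
    i=vision.camera_info(cam);K=np.array(i["mtx"]);D=np.array(i["dist_coeffs"],float)
    R=np.array(i["R"]);t=np.array(i["t"])
    v,u=np.nonzero(mask&(depth>0))
    p=cv2.undistortPoints(np.c_[u,v].astype(np.float64)[:,None],K,D)[:,0]
    z=depth[v,u].astype(float)
    return (np.c_[p*z[:,None],z]-t)@R   # R^T (Xc - t)
E
python3 - <<'E'
from h import *
for c in("side","top"):
    im,d=vision.grab_frame(c); cv2.imwrite(f"pics/{c}0.png",im); np.save(f"{c}0.npy",d)
    i=vision.camera_info(c); print(c,-np.array(i["R"]).T@i["t"])
    for n in("cover","module","fitted","cell","rail"):
        for r in models.masks_of(c,n)[:4]:
            P=cloud(c,d,r["mask"]); 
            print(n,round(r["p"],2),np.round(r["point"]),r["mask"].sum(),np.round(np.median(P,0),3) if len(P) else None)
s=get_state();print(s["time"],s["eef_rot"],s["contact_force"],ctrl.pinch_z)
E
```

```text
pics
side [ 0.21088094 -0.99455349  0.64839825]
cover 0.9 [261. 245.] 691 [ 0.489 -0.235  0.017]
cover 0.78 [259. 329.] 1271 [ 0.389 -0.476  0.017]
cover 0.75 [278. 282.] 1039 [ 0.467 -0.368  0.017]
cover 0.63 [218. 296.] 681 [ 0.332 -0.366  0.015]
fitted 0.84 [258. 163.] 397 [0.589 0.076 0.101]
rail 0.75 [287. 184.] 6421 [ 0.65  -0.064  0.057]
top [ 0.41999532 -0.04616928  1.27678977]
cover 0.73 [365. 206.] 715 [ 0.471 -0.353  0.016]
cover 0.59 [402. 229.] 712 [ 0.393 -0.463  0.016]
cover 0.55 [318. 199.] 682 [ 0.492 -0.221  0.017]
cover 0.55 [361. 255.] 719 [ 0.32  -0.342  0.016]
module 0.86 [270. 154.] 337 [ 0.612 -0.087  0.091]
module 0.35 [205. 140.] 11768 [0.656 0.095 0.015]
fitted 0.96 [206. 161.] 783 [0.592 0.092 0.102]
fitted 0.2 [142. 171.] 148 [0.571 0.269 0.079]
cell 0.73 [205. 162.] 784 [0.59  0.094 0.102]
cell 0.59 [141. 171.] 167 [0.572 0.268 0.079]
cell 0.55 [217. 245.] 935 [0.374 0.072 0.009]
cell 0.51 [206. 143.] 11751 [0.655 0.095 0.015]
rail 0.67 [205. 145.] 11456 [0.656 0.1   0.015]
0.6 [-4.50098327e-06  9.82589476e-01  1.85789994e-01 -6.45592493e-06] [-0.48494827  0.59818958  0.11205819] -0.0187
```

```bash
python3 - <<'E'
import cv2,numpy as np
a=cv2.imread("pics/top0.png");b=cv2.imread("pics/side0.png")
cv2.imwrite("pics/t_big.png",cv2.resize(a[100:300,110:450],None,fx=2.35,fy=2.35,interpolation=3))
cv2.imwrite("pics/s_big.png",cv2.resize(b[130:380,150:420],None,fx=2.4,fy=2.4,interpolation=3))
E
```

```text
(no output)
```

View pics/t_big.png

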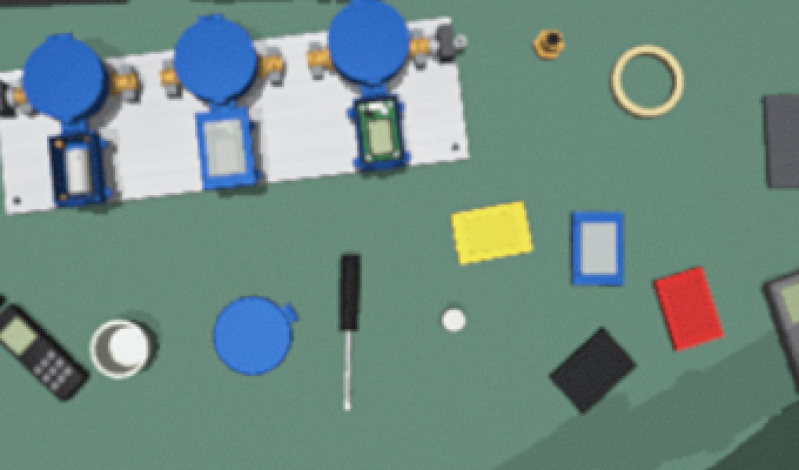

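View pics/s_big.png

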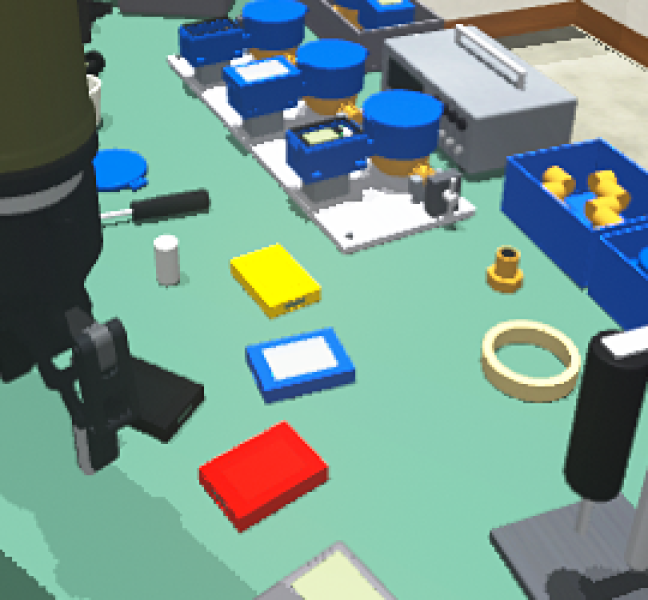

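The cover candidates in the top image are yellow (318,199), blue with a clear pane (365,206), red (402,229) and black (361,255). Only the blue one matches the description. The open box with the green board and LCD is at (270,154), the -y end, so it's well0. The middle box is already covered, and the +y box holds the cell.

```bash
python3 - <<'E'
from h import *
for c in("top","side"):
    im=cv2.imread(f"pics/{c}0.png");d=np.load(f"{c}0.npy")
    hsv=cv2.cvtColor(im,cv2.COLOR_BGR2HSV)
    full=np.ones(d.shape,bool); P=cloud(c,d,full); v,u=np.nonzero(d>0)
    H=hsv[v,u]; blue=(H[:,0]>100)&(H[:,0]<125)&(H[:,1]>110)
    near=lambda x,y,r:np.hypot(P[:,0]-x,P[:,1]-y)<r
    bench=near(.4,-.2,.05)&(abs(P[:,2])<.01); print(c,"bench z",np.median(P[bench,2]))
    m=near(.471,-.353,.065)&(P[:,2]>.012)&(P[:,2]<.03)
    print("cover",cv2.minAreaRect(P[m,:2].astype(np.float32)),P[m].mean(0),m.sum())
    Q=P[blue&(P[:,2]>.1035)&(P[:,2]<.113)&(P[:,0]>.63)&(P[:,0]<.78)&(P[:,1]>-.2)&(P[:,1]<.4)]
    if len(Q)>30:
        _,lab,cen=cv2.kmeans(Q[:,:2].astype(np.float32),3,None,(3,50,1e-5),10,2)
        cen=cen[np.argsort(cen[:,1])]
        print("housings",cen,np.diff(cen,axis=0))
    m=near(.592,.092,.06)&(P[:,2]>.095)&(P[:,2]<.108)&(P[:,0]<.640)
    print("fitted",cv2.minAreaRect(P[m,:2].astype(np.float32)),P[m].mean(0),m.sum())
    m=near(.612,-.087,.06)&(P[:,2]>.092)&(P[:,2]<.106)&(P[:,0]<.66)
    print("box",cv2.minAreaRect(P[m,:2].astype(np.float32)),P[m].mean(0),m.sum())
im=cv2.imread("pics/top0.png")
cv2.imwrite("pics/crop.png",np.hstack([cv2.resize(im[180:232,340:392],(390,390),interpolation=2),cv2.resize(im[128:180,244:296],(390,390),interpolation=2)]))
E
```

```text
top bench z -0.0009465060501940651
cover ((0.4707567095756531, -0.3541126251220703), (0.0641959011554718, 0.08719833940267563), 88.53288269042969) [ 0.47022387 -0.35332044  0.01669843] 657
housings [[ 0.7135942  -0.07593615]
 [ 0.6948344   0.10247459]
 [ 0.6780636   0.2816892 ]] [[-0.01875979  0.17841074]
 [-0.01677084  0.17921461]]
fitted ((0.5924071669578552, 0.09301503002643585), (0.09102549403905869, 0.06299669295549393), 5.96519136428833) [0.59196408 0.09248991 0.10213265] 762
box ((0.6103377938270569, -0.08631646633148193), (0.08908849954605103, 0.05450109392404556), 6.052835941314697) [ 0.60764063 -0.08608075  0.09610925] 349
side bench z -0.000224184737913977
cover ((0.46895578503608704, -0.3571792244911194), (0.06728775054216385, 0.08993595093488693), 87.57516479492188) [ 0.46804489 -0.35974026  0.01727063] 817
housings [[ 0.7121555  -0.08072057]
 [ 0.6945626   0.09817203]
 [ 0.6776768   0.27731195]] [[-0.01759291  0.1788926 ]
 [-0.01688582  0.17913991]]
fitted ((0.5912824273109436, 0.09021095186471939), (0.09313003718852997, 0.06752939522266388), 2.616319417953491) [0.58981165 0.08554887 0.10138348] 296
box ((0.6080628633499146, -0.0904170572757721), (0.08585416525602341, 0.05567188560962677), 6.098657131195068) [ 0.60541029 -0.09111055  0.09604394] 274
```

View pics/crop.png

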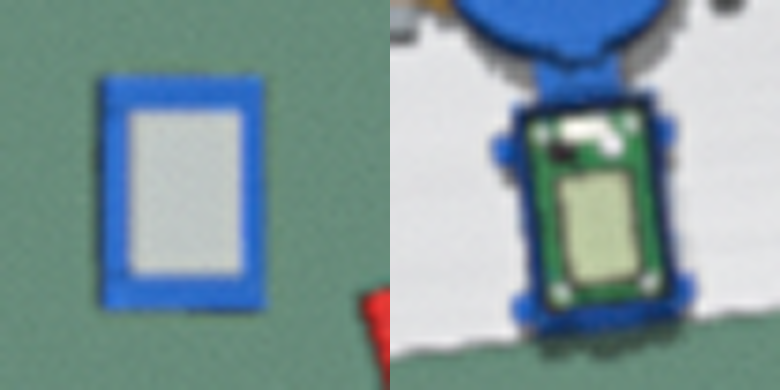

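The left crop shows the blue lid with its clear pane, which is the right cover. The right crop shows the open box with the green board and LCD, which is the target. Next is the grasp.

```bash
cat >> h.py <<'E'
def q(a): return [0,float(np.cos(a/2)),float(np.sin(a/2)),0]
def st():
    s=get_state(); print("t",round(s["time"],2),"tcp",np.round(s["tcp_pos"],4),"F",np.round(s["contact_force"],2),"M",np.round(s["wrist_torque"],2),"w",round(float(s["width"]),4),"g",np.round(s["gripper_force"],1),"pz",round(ctrl.pinch_z,4)); return s
E
python3 - <<'E'
from h import *
x,y=.470,-.3555
ctrl.movep([x,y,.10],q(-.032)); st()
ctrl.movel([x,y,.002],max_speed=.08); st()
ctrl.close_gripper(35); st()
for c in("side","top"):
    im,d=vision.grab_frame(c); cv2.imwrite(f"pics/{c}1.png",im); np.save(f"{c}1.npy",d)
a,b=cv2.imread("pics/side1.png"),cv2.imread("pics/top1.png")
cv2.imwrite("pics/g1.png",np.hstack([cv2.resize(a[220:345,215:340],(400,400)),cv2.resize(b[165:245,325:405],(400,400))]))
E
```

```text
t 1.94 tcp [ 0.4694 -0.357   0.1004] F [ 0.13  0.39 -0.31] M [-0.01 -0.    0.03] w 0.0854 g 0.0 pz -0.0187
t 3.32 tcp [ 0.4703 -0.3557  0.0025] F [ 0.31 -0.42  0.03] M [ 0.01  0.04 -0.01] w 0.0855 g 0.0 pz -0.0187
t 3.67 tcp [ 0.4702 -0.3556  0.0027] F [-1.36  1.05  5.69] M [0.19 0.25 0.03] w 0.0612 g 38.1 pz -0.0187
```

View pics/g1.png

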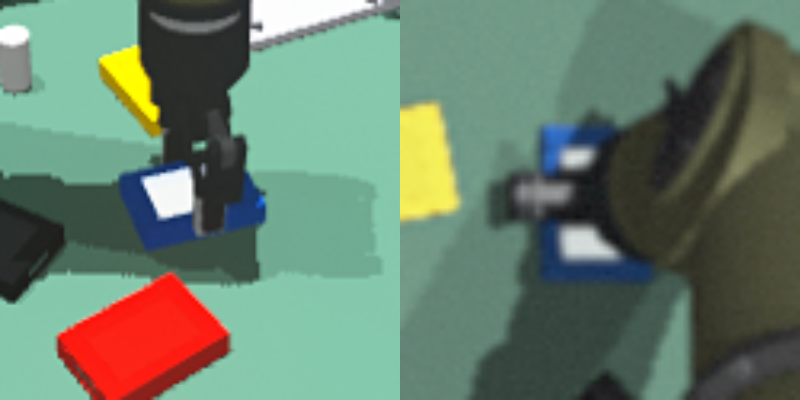

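The fingers hold the cover across its 62 mm, centred along its length. Now I'll compare the visible edges with the TCP to get the cameras' y bias, then lift.

```bash
python3 - <<'E'
from h import *
for c in("top","side"):
  for k in(0,1):
    im=cv2.imread(f"pics/{c}{k}.png");d=np.load(f"{c}{k}.npy")
    P=cloud(c,d,np.ones(d.shape,bool)); v,u=np.nonzero(d>0)
    H=cv2.cvtColor(im,cv2.COLOR_BGR2HSV)[v,u]; m=(H[:,0]>100)&(H[:,0]<125)&(H[:,1]>110)&(P[:,2]>.012)&(P[:,2]<.03)&(np.hypot(P[:,0]-.47,P[:,1]+.355)<.07)
    # edges at the two ends, away from fingers
    for lo,hi in((.432,.447),(.492,.512)):
        s=m&(P[:,0]>lo)&(P[:,0]<hi); print(c,k,lo,"y range",np.percentile(P[s,1],[2,98]).round(4) if s.sum()>5 else None,s.sum())
    s=m; print("  x range",np.percentile(P[s,0],[1,99]).round(4))
ctrl.movel([.470,-.3555,.16],max_speed=.15); st()
E
```

```text
top 0 0.432 y range [-0.385  -0.3224] 71
top 0 0.492 y range [-0.3851 -0.3237] 106
  x range [0.4267 0.5143]
top 1 0.432 y range [-0.3797 -0.323 ] 38
top 1 0.492 y range [-0.3579 -0.3236] 53
  x range [0.4266 0.5145]
side 0 0.432 y range [-0.388  -0.3259] 82
side 0 0.492 y range [-0.3903 -0.3283] 121
  x range [0.4239 0.5134]
side 1 0.432 y range [-0.3876 -0.3277] 74
side 1 0.492 y range [-0.391  -0.3605] 65
  x range [0.4238 0.5133]
t 4.97 tcp [ 0.4695 -0.3552  0.159 ] F [-0.27 -0.32  0.15] M [0.   0.02 0.01] w 0.0613 g 38.0 pz -0.0187
```

```bash
python3 - <<'E'
from h import *
x,y=.6093,-.088
ctrl.movep([x,y,.16],q(.0985)); st()
ctrl.movel([x,y,.112],max_speed=.06); ctrl.pause(.2); st()
im,d=vision.grab_frame("side"); cv2.imwrite("pics/side2.png",im)
im2,d=vision.grab_frame("top"); cv2.imwrite("pics/top2.png",im2)
cv2.imwrite("pics/g2.png",np.hstack([cv2.resize(im[150:250,230:330],(400,400)),cv2.resize(im2[120:190,235:305],(400,400))]))
E
```

```text
t 6.12 tcp [ 0.6087 -0.0904  0.1598] F [-0.15  0.84 -0.69] M [-0.02  0.04  0.01] w 0.0611 g 38.0 pz -0.0187
t 7.28 tcp [ 0.6096 -0.088   0.1124] F [ 0.23  0.4  -0.06] M [-0.01  0.03 -0.03] w 0.0611 g 38.0 pz -0.0187
```

View pics/g2.png

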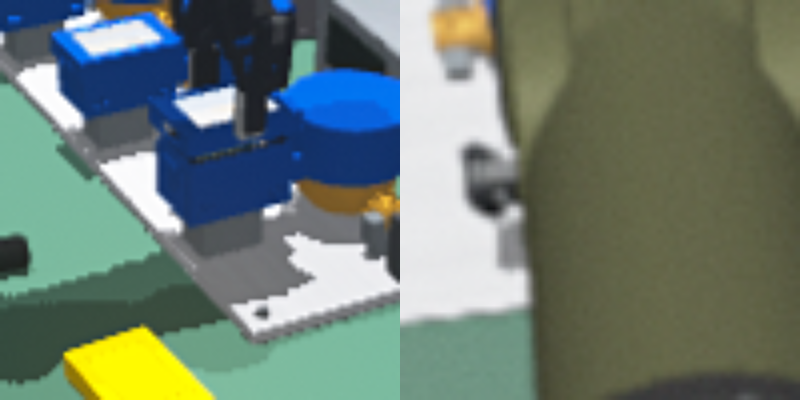

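In the side view the cover hovers level about 10 mm over well0's box and lines up with its rim. Next I'll lower it in steps while watching the force.

```bash
python3 - <<'E'
from h import *
x,y=.6093,-.088
for z in np.r_[.104,.101,np.arange(.0995,.0915,-.001)]:
    ctrl.movel([x,y,z],max_speed=.03); ctrl.pause(.05); s=get_state()
    F=s["contact_force"]; print(round(s["time"],1),round(z,4),np.round(s["tcp_pos"],4),np.round(F,1),np.round(s["wrist_torque"],2))
    if F[2]>25 or np.hypot(F[0],F[1])>12: break
E
```

```text
7.8 0.104 [ 0.6092 -0.088   0.1038] [-0.1 -0.2  0. ] [0.02 0.03 0.04]
8.1 0.101 [ 0.6093 -0.088   0.1009] [ 0.7 -0.1 -0.1] [ 0.05 -0.07 -0.01]
8.4 0.0995 [ 0.6096 -0.088   0.0997] [ 0.6 -0.1  0.1] [-0.04 -0.27 -0.03]
8.7 0.0985 [ 0.6097 -0.088   0.0987] [ 1.3 -0.6  1.4] [ 0.   -0.41 -0.06]
9.0 0.0975 [ 0.6095 -0.088   0.0977] [ 1.4 -0.6  2.8] [ 0.01 -0.42 -0.  ]
9.3 0.0965 [ 0.6095 -0.088   0.0967] [ 1.3 -0.8  4.9] [ 0.02 -0.35  0.01]
9.6 0.0955 [ 0.6097 -0.088   0.0959] [ 1.7 -0.7  5.6] [ 0.09 -0.31 -0.02]
9.9 0.0945 [ 0.6097 -0.0879  0.0951] [1.6 0.2 7.2] [ 0.03 -0.24 -0.03]
10.2 0.0935 [ 0.6098 -0.0879  0.0943] [0.9 1.  8.4] [ 0.1  -0.21 -0.02]
10.5 0.0925 [ 0.61   -0.0878  0.0935] [0.1 0.9 8.5] [ 0.14 -0.16 -0.  ]
10.8 0.0915 [ 0.6094 -0.0879  0.0916] [1.1 0.5 4.8] [ 0.11 -0.34  0.02]
```

```bash
python3 - <<'E'
from h import *
x,y=.6093,-.088
for z in np.arange(.0908,.082,-.0007):
    ctrl.movel([x,y,z],max_speed=.03); ctrl.pause(.1); s=get_state()
    F=s["contact_force"]; print(round(s["time"],1),round(z,4),np.round(s["tcp_pos"],4),np.round(F,1),np.round(s["wrist_torque"],2))
    if F[2]>9.5: break
ctrl.pause(.5); st()
im,d=vision.grab_frame("side"); cv2.imwrite("pics/g3.png",cv2.resize(im[150:250,210:330],(720,600)))
P=cloud("side",d,np.ones(d.shape,bool)); v,u=np.nonzero(d>0); H=cv2.cvtColor(im,cv2.COLOR_BGR2HSV)[v,u]
for cx,cy in((.609,-.09),(.5912,.09)):
    m=(H[:,2]>150)&(H[:,1]<60)&(np.hypot(P[:,0]-cx,P[:,1]-cy)<.04)&(P[:,2]>.09); print(m.sum(),np.median(P[m],0))
E
```

```text
11.2 0.0908 [ 0.6094 -0.0879  0.0908] [1.9 0.5 4.5] [ 0.11 -0.47 -0.01]
11.5 0.0901 [ 0.6091 -0.0879  0.0893] [ 5.9  1.1 -5.5] [ 0.12 -0.94 -0.05]
11.9 0.0894 [ 0.609  -0.0879  0.0892] [ 4.   1.1 -4. ] [ 0.16 -0.61 -0.04]
12.2 0.0887 [ 0.609  -0.088   0.0888] [ 0.7  0.5 -1.1] [ 0.2  -0.16  0.06]
12.6 0.088 [ 0.6093 -0.088   0.0882] [0.8 0.7 0.5] [ 0.3  -0.09 -0.06]
12.9 0.0873 [ 0.6094 -0.088   0.0878] [-1.5  1.5  5.5] [0.27 0.23 0.01]
13.3 0.0866 [ 0.6094 -0.088   0.0877] [-2.   1.3 10.5] [ 0.38  0.56 -0.11]
t 13.79 tcp [ 0.6094 -0.088   0.0877] F [-2.34  1.39 10.26] M [ 0.37  0.56 -0.03] w 0.0607 g 44.4 pz -0.0187
102 [ 0.59691225 -0.09042588  0.10222257]
105 [0.59107644 0.08989019 0.10216488]
```

View pics/g3.png

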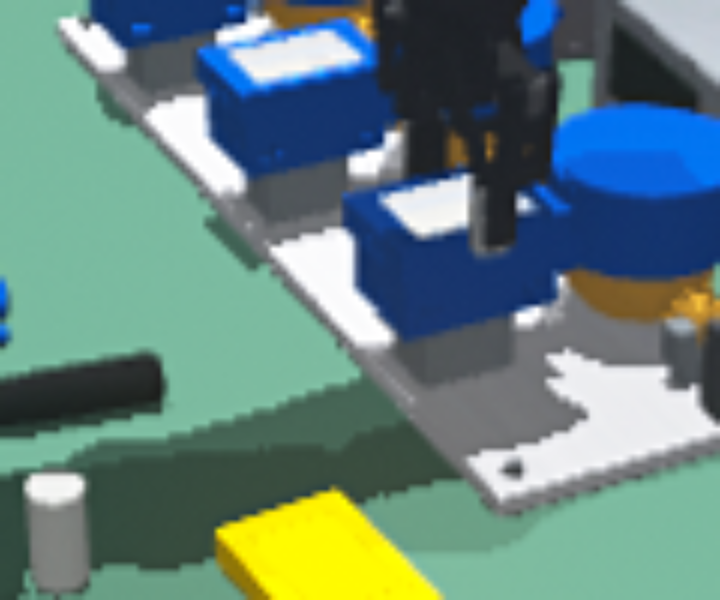

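The force dropped at the snap and then rose to 10.3 N at a firm stop. The picture shows the cover flat on the box with no gap, and its top is at the same measured height as the fitted cover (102.2 mm for both). Handing in.

```bash
python3 - <<'E'
from h import *
st(); print(ticket.close_job()); st()
E
```

```text
t 13.84 tcp [ 0.6094 -0.088   0.0877] F [-3.27  1.34 10.52] M [ 0.32  0.55 -0.04] w 0.0606 g 44.4 pz -0.0187
the job is handed in; nothing more can be done
None
the job is handed in; nothing more can be done
```

I snapped the blue cover home on the meter with the display board (well0), and the fingers were still pressing it down with about 10 N when I handed the job in at 13.8 s; no verdict came back, and the pad force read 44 N at the end, above the cover's 40 N grip rating.

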